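# Unclamp the gearbox housing and tip it onto the plate

### The job

Release the gearbox housing by pushing the toggle clamp's upright handle over centre and all the way down, away from the housing. Then push the housing, still upright, along the rails until it meets the steel plate, and tip it over the plate's edge so that it lies flat on its side on the plate. Leave the clamp open and do not disturb the parts bin, the can, the bottle or the flange.

Things in the scene. Friction and masses are not known exactly. Their poses are not given: they have to be found in the camera images.
- station: Clamping station fixed to the bench: two low steel guide rails (12 mm high, 10 mm wide, 170 mm long along its y, inner faces at x = +-44 mm) and a grey clamp column beyond the +x rail. Origin on the bench top, midway between the rails and level (y = 0) with the clamp; x points from the rails to the column, y along the rails, z up. Its yaw differs from run to run.
- handle_pivot (a point): Hinge axis of the clamp handle, on top of the column, 135 mm in +x of the station's origin and 140 mm above the bench; the axis runs along the station's y. Axes as the station's. The column spans station x 82 to 152 mm, y +-25 mm and is 154 mm high with the clamp's cheeks; its foot, 10 mm high, spans x 77 to 157 mm, y +-45 mm.
- handle_end (a point): Free end of the clamp handle, 120 mm from its pivot. The handle is a straight bar, its outer 80 mm a round black grip 22 mm thick.
- clamp_handle (a joint): Angle of the clamp handle, rad: 0 = clamped, handle nearly upright, leaning 0.15 rad towards the rails (station -x); grows as it swings over to +x, away from the housing; 1.5 = stop, nearly level (lean towards +x = joint - 0.15). Dead centre at about 0.15: up to there it takes 6 to 10 N at the grip and springs back; beyond, it moves lightly and stays where it is left.
- clamp_arm (a joint): Angle of the clamp's steel arm, rad: 0 = level, clamping; linked to the handle, it swings up to 1.38 as the handle reaches its stop. The arm is 72 mm long, 16 mm wide, its hinge at station x = 98 mm, 132 mm above the bench; the rubber pad under its end presses on the housing's top at station x = 34 mm, y = 0. Fully up, its end and pad are beyond station x = 68 mm, up to 205 mm above the bench.
- housing: Cast aluminium gearbox housing, a block 84 mm (its x, between the rails) x 80 mm (its y, along the rails) x 120 mm tall, with a round bore on both x faces; 0.6 to 1.0 kg, too wide to grip. Stands upright on the bench between the rails, held by the clamp pad. Origin at the centre of its underside, z up while it stands; its axes are parallel to the station's.
- housing_center (a point): The middle of the housing, 60 mm above its underside.
- plate: Plain steel plate fixed to the bench, 140 x 140 mm, 16 mm thick, at one end of the rails (either the +y or the -y end of the station), square with them. Its vertical edge facing the rails is a 16 mm step 95 to 125 mm from the station's origin along y. Origin at the centre of its underside.
- bin: Wooden open parts bin, 130 mm (x) x 120 mm (y), 55 mm high, with metal parts in it that do not rise above its rim; stands loose at the other end of the rails. Leave alone. Origin at the centre of its underside.
- spray_can: Upright closed metal can, 62 mm diameter, 190 mm tall. Leave alone. Origin at the centre of its underside.
- oil_bottle: Upright grey plastic bottle, 66 mm diameter, 160 mm tall. Leave alone. Origin at the centre of its underside.
- flange: Dark steel flanged hub, 72 mm diameter, 52 mm tall. Leave alone. Origin at the centre of its underside.
Mind the look-alikes: they are no part of the job. There is more than one size of the plate; the job needs the larger. Several things have the shape of the housing; the one meant has the colours described above.

How it is judged:
On the way, in this order (a step that is already met when the one before it is completed fails the run):
1. the clamp handle is swung open (joint above 1.25 rad) with the housing still upright and within 30 mm of where it was clamped (value of joint clamp_handle above 1.25 rad and angle between housing's own z axis and vertical below 0.12 rad and distance of housing from where it was at the start of the episode below 0.03 m), for 0.2 s.
2. the housing, still upright (within 0.12 rad), has been pushed up to the plate's edge (gap under about 8 mm) (value of joint clamp_handle above 1.25 rad and angle between housing's own z axis and vertical below 0.12 rad and horizontal distance between housing and plate below 0.118 m), for 0.1 s.
3. the housing lies flat on its side on the plate (angle between housing's own z axis and vertical between 1.47 and 1.67 rad and z of housing_center in the frame of plate between 0.05 and 0.062 m and x of housing_center in the frame of plate between -0.055 and 0.055 m and y of housing_center in the frame of plate between -0.055 and 0.055 m), for 0.2 s.
At the end, for the whole second after the job is handed in: The clamp is open (handle joint above 1.25 rad); the housing lies on its side on the plate, at rest: its z axis level within 0.1 rad, its middle 50 to 62 mm above the bench and within 55 mm of the plate's centre along each of the plate's axes (all of step 3 and value of joint clamp_handle above 1.25 rad and linear speed of housing below 0.02 m/s); the robot touches nothing.
It fails at once if the bin is moved more than 20 mm or tipped (distance of bin from where it was at the start of the episode above 0.02 m or angle between bin's own z axis and vertical above 0.3 rad).
It fails at once if the spray can is moved more than 20 mm or tipped (distance of spray_can from where it was at the start of the episode above 0.02 m or angle between spray_can's own z axis and vertical above 0.3 rad).
It fails at once if the oil bottle is moved more than 20 mm or tipped (distance of oil_bottle from where it was at the start of the episode above 0.02 m or angle between oil_bottle's own z axis and vertical above 0.3 rad).
It fails at once if the flange is moved more than 20 mm or tipped (distance of flange from where it was at the start of the episode above 0.02 m or angle between flange's own z axis and vertical above 0.3 rad).
It also fails if it takes over 54 s, if anything falls off the work surface, if the arm or the gripper's body presses on something with over 40 N, if the wrist force passes 120 N, or if a joint passes its speed limit or range.

### The arm

A 6-joint arm with a two-finger parallel gripper is mounted at the origin on the work surface. World frame = base frame: x ahead of the robot, y to its left, z up, the work surface at z = 0. Lengths are in m, angles in rad, forces in N, time in s.
With the tool pointing down it reaches from about 0.325 to 0.925 m from the base axis. Payload 3.1 kg.
Tool frame: the origin (TCP) lies on the centre line of the jaws, within the pads' length; the fingertips stand 25 mm ahead of it and the grasp point (between the pads) lies 6 mm ahead of it (env.tip_reach is the distance from the TCP to the fingertips, in m); z points along the fingers, y is the line along which they close (so a half turn about z gives the same grasp; the last joint's range is limited). The gripper opens to 85 mm and grips with 20 to 120 N. Pads are 22 mm wide; open, the fingers measure 114 mm over their backs; the gripper's body (76 mm by 85 mm) begins 54 mm behind the grasp point. The pads swing forward as they close: fully open they stand 13 mm farther back than shut.
Start: joints at [-1.446, 0.217, 1.613, -0, 1.311, -0.112], TCP at [0.147, -0.608, 0.256] pointing down, gripper open.
Joint ranges: [-2.75, 2.75], [-0.78, 2.1], [0.31, 2.55], [-1.13, 4.27], [0.13, 2.63], [-2.58, 2.58]. Speed limits (rad/s): [2.79, 2.79, 3.14, 3.14, 3.14, 3.14].

### API

Orientations are given as a unit quaternion [x, y, z, w].
In Python, from plant import env gives the robot as it stands. The module is installed in compiled form; this text tells all that it offers.
- The arm moves only by the shell command python3 -m jog 'ROWS' [FORCE]. ROWS is a JSON object of lists of equal length, an entry for each row: "xyz": the shift along the tool's x, y, z in units of 0.3 m (1.0 is 0.3 m), a list of three; "rot": the turn, a rotation vector about the tool's x, y, z in units of 180 degrees (1.0 is 180 degrees), a list of three; "jaw": the opening, from -1 (shut) to 1 (fully open). A call has 1 to 20 rows; each row is the pose to reach, as a shift and turn from the pose commanded when the call began, along the tool's axes at that moment, turning the shorter way round; what a row does not reach only later rows make up. A row lasts 1/8 s, in which the tool goes at most 62.5 mm and 10.7 degrees, less where a joint would pass 70% of its speed; a pose out of reach is approached as far as the arm can. A call with a number of a shift or a turn outside -1 to 1 is refused whole. A call with a gripper value outside its range is refused whole. The fingers move at their own pace and stop on an object; FORCE is the grip in N (left out, the last holds). Time passes only in rows, so rows that repeat a pose let the fingers close. It gives the time, the measured TCP pose, the force, the opening and the grip force at its end, in the units of the state.
- env.get_obs(): the state, without advancing time (a new reading comes with each control period).
- env.snapshot(name): name is "side" or "top"; returns a dict with "color" (420x560x3 uint8, blue, green, red), "range_z" (420x560 float32, m along the optical axis (not along the pixel's ray), 0 where there is no reading), "K" (3x3 intrinsics, pixels), "view" (4x4, takes a point from world to camera coordinates). Camera axes: x right, y up, looking along -z (the intrinsics and any distortion apply to the point x, -y, -z); pixel columns grow to the right and rows downward; lengths in m; the calibration is good to about 2 mm. A picture is of the moment at which its call begins.
- env.job_done(): hands the job in; it is judged then, once.
The state is a dict: "t": time; "joints": joint angles; "joint_velocities": joint speeds; "effort": joint torques, N m; "ee_pos": TCP position; "ee_rot": TCP orientation; "ft_force": force on the tool from outside, world axes, zero at the start; "wrist_torque": the same for the moment, N m; "finger_gap": finger opening in m; "grip_force": force on a finger pad.
Only numpy, scipy, OpenCV 4.12 (cv2) and the standard library are available. Lean on these libraries where they do the work, as an engineer would, in place of code of your own. Each camera call takes 0.05 s, during which the arm holds its last target. There are 200 camera calls.

## Working session

There is one attempt and no reset: what is moved stays moved. The work goes in short steps, Python scripts to look and compute and a shell command to move; the robot and the scene stay as the last step left them, time stands still between calls to the robot, and variables do not carry over. Pictures are saved under pics/ and viewed, at most 10 in all, crops included, and the job is handed in when it is done.

```bash
mkdir -p pics
cat > h.py <<'E'
import numpy as np, cv2
from plant import env
def snap(n):
    s=env.snapshot(n); return s
def cloud(s):
    z=s["range_z"]; h,w=z.shape; v,u=np.mgrid[0:h,0:w]; K=s["K"]
    x=(u-K[0,2])/K[0,0]*z; y=(v-K[1,2])/K[1,1]*z
    P=np.stack([x,-y,-z,np.ones_like(z)],-1)@np.linalg.inv(s["view"]).T
    P=P[...,:3]; P[z==0]=np.nan; return P
E
python3 - <<'E'
from h import *
for n in("side","top"):
    s=snap(n); cv2.imwrite(f"pics/{n}0.png",s["color"]); np.savez(f"{n}0.npz",P=cloud(s),c=s["color"],K=s["K"],view=s["view"])
    print(n,s["K"].tolist(),np.linalg.inv(s["view"])[:3,3],(s["range_z"]>0).mean(), s.keys())
print(env.get_obs())
E
```

```text
side [[383.47631693966656, 0.0, 274.38175610853585], [0.0, 383.47631693966656, 201.1195433632615], [0.0, 0.0, 1.0]] [0.18186434 0.81928736 0.72319179] 0.9962202380952381 dict_keys(['color', 'range_z', 'K', 'view'])
top [[393.1895378884385, 0.0, 281.4546497815562], [0.0, 393.1895378884385, 212.60599339032652], [0.0, 0.0, 1.0]] [0.41358504 0.09423026 1.06742057] 0.9959396258503401 dict_keys(['color', 'range_z', 'K', 'view'])
{'t': 0.1, 'joints': array([-1.44620633e+00,  2.17702155e-01,  1.61478927e+00,  3.20502432e-05,
        1.31129676e+00, -1.12201622e-01]), 'joint_velocities': array([-0.001131  , -0.00215533, -0.0026193 ,  0.00082153,  0.00087732,
       -0.00089624]), 'effort': array([-1.62779681e-03, -3.98075759e+01, -3.04970992e+01, -1.67050566e-04,
        4.25039412e-03,  1.24261425e-05]), 'ee_pos': array([ 0.14655919, -0.60687026,  0.2550761 ]), 'ee_rot': array([ 9.92999289e-01,  1.18115230e-01,  8.68404613e-06, -1.09783823e-03]), 'ft_force': array([-0.61749913, -0.10034936, -0.03631969]), 'wrist_torque': array([-0.04269212,  0.01934701, -0.02351439]), 'grip_force': 0.0, 'finger_gap': 0.0855313764092785}
```

View pics/top0.png

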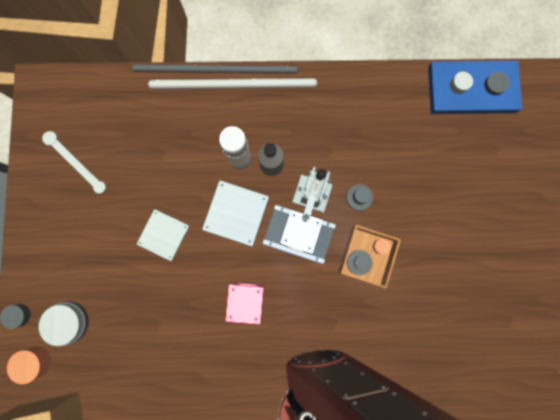

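View pics/side0.png

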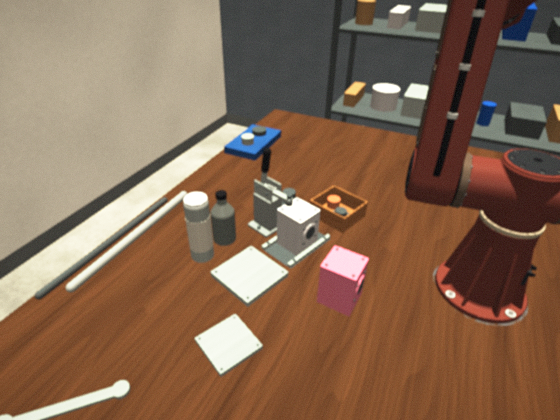

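The top view shows the clamp column at about (313,190), with the handle end at (321,174). The grey housing is at (300,232) between the rails.

- **Plates:** the larger is at (236,212) beside the rails, the smaller at (163,235). The larger fits, since it is square with the rails at their end.
- **Housing look-alike:** the pink block at (245,305). The aluminium-grey one under the clamp fits.
- **Leave alone:** bin (371,256), can (233,140), bottle (271,158), flange (360,197).

Next I'll measure and confirm with a crop.

```bash
cat > m.py <<'E'
from h import *
d=np.load("top0.npz"); P=d["P"]; c=d["c"]
def rect(name,u0,v0,u1,v1,zl,zh,extra=None):
    m=np.zeros(P.shape[:2],bool); m[v0:v1,u0:u1]=1
    m&=(P[...,2]>zl)&(P[...,2]<zh)
    if extra is not None: m&=extra
    n,lab,st,_=cv2.connectedComponentsWithStats(m.astype(np.uint8))
    if n<2: print(name,"none");return
    k=1+np.argmax(st[1:,4]); q=P[lab==k]
    r=cv2.minAreaRect((q[:,:2]*1000).astype(np.float32))
    print(name,len(q),"c",np.round(r[0],1),"size",np.round(r[1],1),"ang",round(r[2],1),"z",np.round(np.median(q[:,2]),4),"mean",q.mean(0).round(4))
for nm,(u,v) in dict(table=(200,290),housing=(297,238),plate=(236,212),plateS=(163,235)).items(): print(nm,P[v,u].round(4))
hsv=cv2.cvtColor(c,cv2.COLOR_BGR2HSV); g=hsv[...,1]<60
rect("plate",195,170,275,250,.008,.024,g)
rect("plateS",130,200,195,265,.004,.03,g)
rect("housing",270,200,335,262,.112,.126)
rect("rails",255,195,340,268,.006,.02,g&(hsv[...,2]>120))
rect("pink",215,275,275,330,.1,.13)
rect("bin",335,220,405,290,.045,.065)
rect("can",210,120,255,175,.18,.2)
rect("bottle",255,135,290,180,.15,.17)
rect("bottlebody",255,135,290,180,.06,.17)
rect("flange",340,180,380,215,.03,.06)
rect("column",285,150,340,215,.12,.16)
rect("handle",285,150,340,215,.2,.28)
rect("foot",285,150,340,215,.006,.014)
a=cv2.resize(c[140:280,190:390],(800,560),interpolation=cv2.INTER_CUBIC); cv2.imwrite("pics/crop1.png",a)
E
python3 m.py
```

```text
table [ 0.3297  0.312  -0.001 ]
housing [0.4599 0.0555 0.1205]
plate [0.5365 0.2141 0.0173]
plateS [0.4769 0.4097 0.0146]
plate 2697 c [535.8 216.2] size [140.8 139.6] ang 71.1 z 0.0162 mean [0.5348 0.2157 0.0163]
plateS 1514 c [479.  413.5] size [108.8 104.1] ang 63.8 z 0.0122 mean [0.4779 0.4111 0.0122]
housing 1102 c [476.2  44.9] size [79.9 84. ] ang 71.3 z 0.1203 mean [0.4746 0.0454 0.1203]
rails 306 c [527.  146.2] size [ 35.2 110.6] ang 89.2 z 0.0163 mean [0.5437 0.1517 0.0161]
pink 1258 c [306.2 182.6] size [79.9 84.2] ang 84.8 z 0.1203 mean [0.3066 0.1823 0.1201]
bin 403 c [ 415.5 -134.8] size [121.  129.7] ang 71.3 z 0.0548 mean [ 0.4168 -0.1384  0.054 ]
can 510 c [686.  203.3] size [58.  56.7] ang 0.3 z 0.1902 mean [0.6852 0.2039 0.1896]
bottle 133 c [669.4 118.7] size [28.7 28.2] ang 37.9 z 0.1598 mean [0.669  0.1187 0.1596]
bottlebody 589 c [669.  118.1] size [63.2 63.9] ang 88.7 z 0.1138 mean [0.6605 0.1176 0.1189]
flange 227 c [ 574.  -119.3] size [40.6 39.9] ang 44.7 z 0.0521 mean [ 0.5736 -0.1181  0.0509]
column 245 c [554.6  20. ] size [23.9 91.3] ang 65.6 z 0.1404 mean [0.5538 0.02   0.1403]
handle 97 c [588.6   7.6] size [20.7 19.6] ang 44.7 z 0.2553 mean [0.5875 0.0085 0.252 ]
foot 199 c [596.3  40.9] size [35.8 82.7] ang 86.9 z 0.01 mean [0.5956 0.0408 0.01  ]
```

View pics/crop1.png

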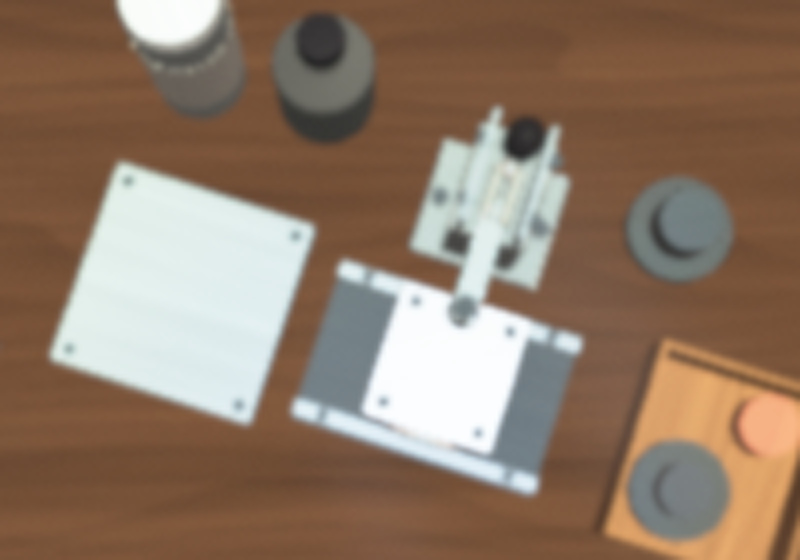

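The crop confirms the targets: grey housing (crop 440,370) under the pad, larger plate at (185,290), and handle end at (523,138). From these the station yaw is about -18.8°, with the plate at +y and the housing centre at (0.476, 0.045). The handle end falls at station x ≈ 117 mm, as described.

```bash
cat >> h.py <<'E'
from scipy.spatial.transform import Rotation as R
A=np.radians(-18.8); O=np.array([.4762,.0449,0]); S=R.from_euler("z",A)
def st(p): return S.inv().apply(np.asarray(p)-O)
def tool(yaw,tilt=0):
    """tool x along station direction yaw (deg from station x), z down; tilt deg about station x (+: tips ahead towards +y)"""
    zr=R.from_euler("z",np.radians(yaw))*R.from_euler("x",np.pi)
    return S*R.from_euler("x",np.radians(tilt))*zr
def rows(targets):
    o=env.get_obs(); R0=R.from_quat(o["ee_rot"]); p0=o["ee_pos"]
    print("t",o["t"],"tip st",st(p0+R0.apply([0,0,env.tip_reach])).round(4),"f",o["ft_force"].round(1),"j",o["joints"].round(2))
    for tip,T in targets:
        p=O+S.apply(tip)-T.apply([0,0,env.tip_reach])
        print(tip,(R0.inv().apply(p-p0)/.3).round(3),((R0.inv()*T).as_rotvec()/np.pi).round(3))
E
python3 -c "
from h import *
print(env.tip_reach, st([.5358,.2162,0]))"
python3 -m jog '{"xyz":[[0,0,-0.35],[0,0,-0.35],[0.9,-0.86,-0.35],[0.9,-0.86,-0.35],[0.9,-0.86,-0.35],[0.9,-0.86,-0.35],[0.9,-0.86,-0.35],[0.9,-0.86,-0.35],[0.9,-0.86,-0.35],[0.9,-0.86,-0.35]],"rot":[[0,0,0],[0,0,0.06],[0,0,0.12],[0,0,0.18],[0,0,0.18],[0,0,0.18],[0,0,0.18],[0,0,0.18],[0,0,0.18],[0,0,0.18]],"jaw":[-1,-1,-1,-1,-1,-1,-1,-1,-1,-1]}' 60
python3 -c "
from h import *
T=tool(0)
rows([((.075,0,.33),T),((.075,0,.225),T)])"
```

```text
0.025 [0.00121618 0.18136805 0.        ]
t: 1.35
ee_pos: [0.3484, -0.2934, 0.361]
ee_rot: [0.987, -0.163, -0.0, 0.0]
ft_force: [0.3, 0.2, -0.6]
finger_gap: -0.0001
grip_force: 0.0
t 1.35 tip st [-0.0119 -0.3615  0.336 ] f [ 0.3  0.2 -0.6] j [-0.85 -0.23  1.86 -0.    1.51  1.04]
(0.075, 0, 0.33) [ 0.29  -1.205  0.019] [0. 0. 0.]
(0.075, 0, 0.225) [ 0.29  -1.205  0.369] [0. 0. 0.]
```

```bash
python3 -m jog '{"xyz":[[0.05,-0.2,0],[0.1,-0.4,0],[0.2,-0.6,0],[0.29,-0.8,0],[0.29,-1,0],[0.29,-1,0],[0.29,-1,0]],"rot":[[0,0,0],[0,0,0],[0,0,0],[0,0,0],[0,0,0],[0,0,0],[0,0,0]],"jaw":[-1,-1,-1,-1,-1,-1,-1]}'
python3 -m jog '{"xyz":[[0,-0.2,0],[0,-0.2,0],[0,-0.2,0],[0,-0.2,0.2],[0,-0.2,0.37],[0,-0.2,0.37],[0,-0.2,0.37]],"rot":[[0,0,0],[0,0,0],[0,0,0],[0,0,0],[0,0,0],[0,0,0],[0,0,0]],"jaw":[-1,-1,-1,-1,-1,-1,-1]}'
python3 - <<'E'
from h import *
T=tool(0)
L=[((.095,0,.225),T)]
for th in (0,.15,.3,.45,.6,.75,.9,1.05,1.2,1.3):
    r=.095;c=11
    x=.135+r*np.sin(th)-.011*np.cos(th)-.011; z=.14+r*np.cos(th)+.011*np.sin(th)
    L.append(((round(x,4),0,round(z-.004,4)),T))
rows(L)
s=snap("side"); cv2.imwrite("pics/a.png",cv2.resize(s["color"][100:300,150:400],(750,600)))
E
```

```text
t: 2.22
ee_pos: [0.5277, -0.039, 0.3607]
ee_rot: [0.986, -0.164, -0.001, 0.001]
ft_force: [1.5, -1.7, -0.6]
finger_gap: 0.0002
grip_force: 0.0
t: 3.1
ee_pos: [0.5482, 0.0178, 0.2524]
ee_rot: [0.986, -0.165, 0.001, 0.0]
ft_force: [0.0, 0.5, 0.8]
finger_gap: -0.0001
grip_force: 0.0
t 3.1 tip st [ 0.0769 -0.0024  0.2274] f [0.  0.5 0.8] j [-0.1   0.06  1.8  -0.    1.28  1.81]
(0.095, 0, 0.225) [ 0.06  -0.008  0.008] [-0.    -0.001 -0.001]
(np.float64(0.113), 0, np.float64(0.231)) [ 0.12  -0.008 -0.012] [-0.    -0.001 -0.001]
(np.float64(0.1273), 0, np.float64(0.2316)) [ 0.168 -0.009 -0.013] [-0.    -0.001 -0.001]
(np.float64(0.1416), 0, np.float64(0.23)) [ 0.216 -0.009 -0.008] [-0.    -0.001 -0.001]
(np.float64(0.1554), 0, np.float64(0.2263)) [ 0.262 -0.009  0.005] [-0.    -0.001 -0.001]
(np.float64(0.1686), 0, np.float64(0.2206)) [ 0.306 -0.009  0.024] [-0.    -0.001 -0.001]
(np.float64(0.1807), 0, np.float64(0.213)) [ 0.346 -0.009  0.049] [-0.    -0.001 -0.001]
(np.float64(0.1916), 0, np.float64(0.2037)) [ 0.382 -0.009  0.08 ] [-0.    -0.001 -0.001]
(np.float64(0.2009), 0, np.float64(0.1928)) [ 0.413 -0.009  0.117] [-0.    -0.001 -0.001]
(np.float64(0.2086), 0, np.float64(0.1807)) [ 0.439 -0.009  0.157] [-0.    -0.001 -0.001]
(np.float64(0.2126), 0, np.float64(0.172)) [ 0.452 -0.009  0.186] [-0.    -0.001 -0.001]
```

View pics/a.png

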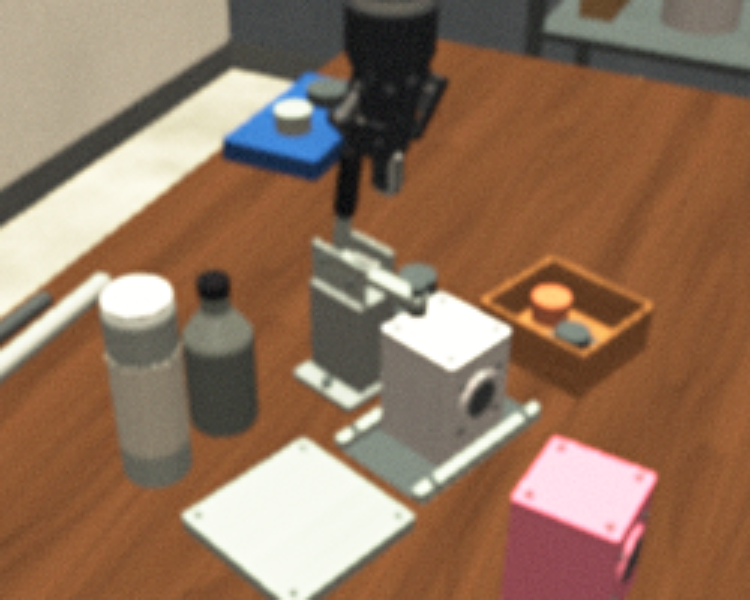

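The crop shows the shut fingers at (388,175) on the rail side of the handle at (345,185), with nothing else close. I'll start the push.

```bash
python3 -m jog '{"xyz":[[0.06,-0.01,0],[0.09,-0.01,-0.01],[0.12,-0.01,-0.01],[0.145,-0.01,-0.01],[0.17,-0.01,-0.01],[0.19,-0.01,-0.01],[0.215,-0.01,-0.005],[0.24,-0.01,0],[0.265,-0.01,0.005],[0.285,-0.01,0.015],[0.305,-0.01,0.025]],"rot":[[0,0,0],[0,0,0],[0,0,0],[0,0,0],[0,0,0],[0,0,0],[0,0,0],[0,0,0],[0,0,0],[0,0,0],[0,0,0]],"jaw":[-1,-1,-1,-1,-1,-1,-1,-1,-1,-1,-1]}'
python3 - <<'E'
from h import *
rows([])
P=cloud(snap("side")).reshape(-1,3); q=st(P[~np.isnan(P[:,0])])
m=(q[:,0]>.14)&(q[:,0]<.3)&(abs(q[:,1])<.014)&(q[:,2]>.16)&(q[:,2]<.29)
q=q[m]; print(len(q)); 
for a in np.arange(.14,.28,.01):
    k=(q[:,0]>=a)&(q[:,0]<a+.01)
    if k.any(): print(round(a,2),k.sum(),q[k,2].min().round(3),q[k,2].max().round(3))
E
```

```text
t: 4.53
ee_pos: [0.6351, -0.0077, 0.2426]
ee_rot: [0.987, -0.164, 0.0, 0.0]
ft_force: [-1.6, 0.2, 1.9]
finger_gap: 0.0001
grip_force: 0.8
t 4.525 tip st [0.1674 0.0015 0.2176] f [-1.6  0.2  1.9] j [-0.12  0.25  1.6  -0.    1.29  1.78]
383
0.14 17 0.16 0.289
0.15 164 0.161 0.29
0.16 91 0.166 0.287
0.17 51 0.187 0.275
0.18 28 0.195 0.237
0.19 28 0.213 0.24
0.2 4 0.222 0.238
```

```bash
python3 -m jog '{"xyz":[[0.02,0,0.01],[0.04,0,0.025],[0.06,0,0.04],[0.075,0,0.055],[0.09,0,0.075],[0.105,0,0.095],[0.12,0,0.115],[0.13,0,0.135],[0.14,0,0.155],[0.145,0,0.175],[0.145,0,0.185],[0.145,0,0.185]],"rot":[[0,0,0],[0,0,0],[0,0,0],[0,0,0],[0,0,0],[0,0,0],[0,0,0],[0,0,0],[0,0,0],[0,0,0],[0,0,0],[0,0,0]],"jaw":[-1,-1,-1,-1,-1,-1,-1,-1,-1,-1,-1,-1]}'
python3 - <<'E'
from h import *
rows([])
s=snap("side")
P=cloud(s).reshape(-1,3); q=st(P[~np.isnan(P[:,0])])
m=(q[:,0]>.14)&(q[:,0]<.3)&(abs(q[:,1])<.014)&(q[:,2]>.12)&(q[:,2]<.29)
q=q[m]; print(len(q)); 
for a in np.arange(.14,.28,.01):
    k=(q[:,0]>=a)&(q[:,0]<a+.01)
    if k.any(): print(round(a,2),k.sum(),q[k,2].min().round(3),q[k,2].max().round(3))
E
```

```text
t: 6.08
ee_pos: [0.6754, -0.0213, 0.1937]
ee_rot: [0.987, -0.163, -0.001, 0.0]
ft_force: [-14.0, 2.2, 23.1]
finger_gap: -0.0001
grip_force: 12.6
t 6.075 tip st [0.2099 0.0016 0.1687] f [-14.    2.2  23.1] j [-0.14  0.38  1.53 -0.    1.23  1.76]
457
0.14 10 0.141 0.151
0.15 13 0.145 0.151
0.16 16 0.142 0.154
0.17 20 0.144 0.16
0.18 26 0.145 0.163
0.19 192 0.149 0.285
0.2 107 0.149 0.279
0.21 30 0.15 0.224
0.22 13 0.154 0.191
0.23 19 0.156 0.174
0.24 10 0.163 0.175
0.25 1 0.168 0.168
```

The handle is at its stop: its end is near station x 0.25, z 0.17, with 27 N of reaction. I'll retreat upward and plan the push.

```bash
python3 -m jog '{"xyz":[[0,0,-0.05],[-0.05,0,-0.2],[-0.1,0,-0.4],[-0.2,0,-0.5],[-0.3,0,-0.5],[-0.3,0,-0.5]],"rot":[[0,0,0],[0,0,0],[0,0,0],[0,0,0],[0,0,0],[0,0,0]],"jaw":[-1,-1,-1,-1,-1,-1]}'
python3 - <<'E'
from h import *
T=tool(90,30)
rows([((-.008,-.06,.30),T),((-.008,-.075,.25),T),((-.008,-.075,.16),T)])
P=cloud(snap("side")).reshape(-1,3); q=st(P[~np.isnan(P[:,0])])
q=q[(q[:,0]>.16)&(q[:,0]<.27)&(abs(q[:,1])<.014)&(q[:,2]>.12)&(q[:,2]<.2)]
for a in np.arange(.16,.27,.02):
    k=(q[:,0]>=a)&(q[:,0]<a+.02)
    if k.any(): print(round(a,2),k.sum(),q[k,2].min().round(3),q[k,2].max().round(3))
d=cloud(snap("top")); h=d[(d[...,2]>.115)&(d[...,2]<.124)]; h=h[np.linalg.norm(h[:,:2]-O[:2],axis=1)<.07]; print(cv2.minAreaRect((h[:,:2]*1000).astype(np.float32)))
E
```

```text
t: 6.88
ee_pos: [0.59, 0.0081, 0.3378]
ee_rot: [0.987, -0.163, 0.001, -0.0]
ft_force: [0.3, 0.1, -0.2]
finger_gap: 0.0001
grip_force: 0.0
t 6.875 tip st [0.1196 0.0018 0.3128] f [ 0.3  0.1 -0.2] j [-0.11  0.09  1.61  0.    1.45  1.79]
(-0.008, -0.06, 0.3) [-0.425  0.248  0.053] [ 0.131  0.13  -0.487]
(-0.008, -0.075, 0.25) [-0.426  0.298  0.22 ] [ 0.131  0.13  -0.487]
(-0.008, -0.075, 0.16) [-0.426  0.298  0.52 ] [ 0.131  0.13  -0.487]
0.16 38 0.142 0.16
0.18 45 0.145 0.166
0.2 47 0.145 0.17
0.22 43 0.155 0.174
0.24 12 0.158 0.176
((476.884765625, 75.68103790283203), (97.72313690185547, 46.20482635498047), 11.21323013305664)
```

```bash
python3 -m jog '{"xyz":[[-0.15,0.05,-0.05],[-0.3,0.15,-0.05],[-0.425,0.25,0],[-0.425,0.3,0],[-0.425,0.3,0],[-0.425,0.3,0],[-0.425,0.3,0],[-0.425,0.3,0],[-0.425,0.3,0.1],[-0.425,0.3,0.22],[-0.425,0.3,0.22]],"rot":[[0.02,0.02,-0.06],[0.04,0.04,-0.12],[0.06,0.06,-0.18],[0.08,0.08,-0.24],[0.1,0.1,-0.3],[0.11,0.11,-0.36],[0.12,0.12,-0.42],[0.13,0.13,-0.487],[0.13,0.13,-0.487],[0.13,0.13,-0.487],[0.13,0.13,-0.487]],"jaw":[-1,-1,-1,-1,-1,-1,-1,-1,-1,-1,-1]}'
python3 - <<'E'
from h import *
T=tool(90,30)
rows([((-.008,-.075,.25),T),((-.008,-.075,.035),T)])
s=snap("side"); cv2.imwrite("pics/b.png",cv2.resize(s["color"][100:300,150:400],(750,600)))
E
```

```text
t: 8.35
ee_pos: [0.4396, -0.0362, 0.2679]
ee_rot: [0.787, 0.56, 0.208, -0.153]
ft_force: [0.6, 0.4, 0.0]
finger_gap: -0.0
grip_force: 0.0
t 8.35 tip st [-0.0086 -0.0761  0.2462] f [0.6 0.4 0. ] j [-0.57 -0.19  2.08  0.51  1.42 -0.35]
(-0.008, -0.075, 0.25) [ 0.009  0.002 -0.009] [-0.002  0.    -0.002]
(-0.008, -0.075, 0.035) [-0.348  0.008  0.612] [-0.002  0.    -0.002]
```

View pics/b.png

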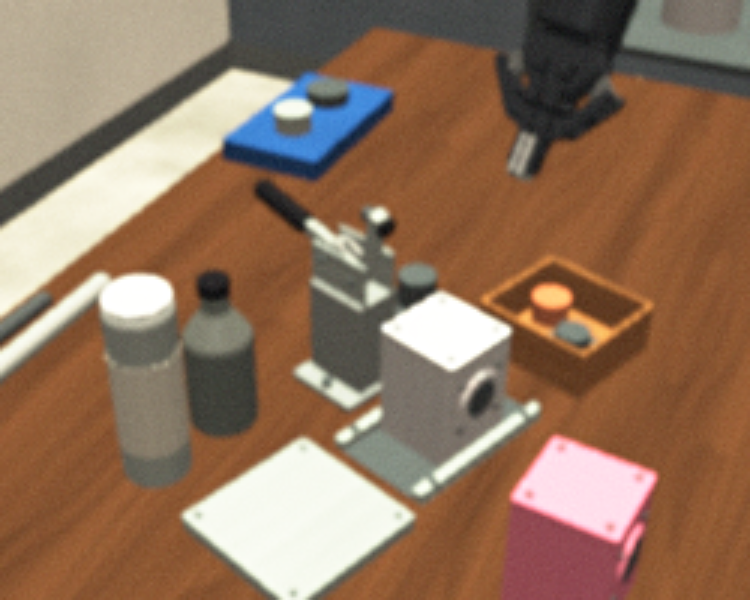

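The handle lies down at (285,205), the arm pad is up at (378,220), and the housing at (445,370) is still upright in place. Next I descend behind the housing.

```bash
python3 -m jog '{"xyz":[[-0.08,0,0.14],[-0.16,0,0.28],[-0.24,0,0.42],[-0.3,0.005,0.53],[-0.348,0.008,0.612],[-0.348,0.008,0.612],[-0.348,0.008,0.612]],"rot":[[0,0,0],[0,0,0],[0,0,0],[0,0,0],[0,0,0],[0,0,0],[0,0,0]],"jaw":[-1,-1,-1,-1,-1,-1,-1]}'
python3 - <<'E'
from h import *
T=tool(90,30)
rows([((-.008,-.075,.035),T),((-.008,-.053,.035),T),((-.008,.015,.035),T),((-.008,.024,.035),T)])
E
```

```text
t: 9.28
ee_pos: [0.4453, -0.0374, 0.0619]
ee_rot: [0.786, 0.562, 0.21, -0.148]
ft_force: [1.0, -0.2, -0.6]
finger_gap: -0.0001
grip_force: 0.0
t 9.275 tip st [-0.0026 -0.0754  0.0402] f [ 1.  -0.2 -0.6] j [-0.56  0.17  2.19  0.61  1.01 -0.62]
(-0.008, -0.075, 0.035) [-0.008 -0.018  0.016] [ 0.001  0.001 -0.   ]
(-0.008, -0.053, 0.035) [ 0.056 -0.018  0.052] [ 0.001  0.001 -0.   ]
(-0.008, 0.015, 0.035) [ 0.253 -0.019  0.165] [ 0.001  0.001 -0.   ]
(-0.008, 0.024, 0.035) [ 0.279 -0.019  0.18 ] [ 0.001  0.001 -0.   ]
```

```bash
python3 -m jog '{"xyz":[[0.025,-0.018,0.035],[0.05,-0.018,0.05],[0.065,-0.018,0.058],[0.083,-0.018,0.068],[0.1,-0.018,0.078],[0.118,-0.018,0.088],[0.135,-0.018,0.098],[0.153,-0.018,0.108],[0.17,-0.018,0.118],[0.188,-0.018,0.128],[0.205,-0.018,0.138],[0.222,-0.018,0.147],[0.238,-0.018,0.156],[0.25,-0.018,0.163],[0.25,-0.018,0.163]],"rot":[[0,0,0],[0,0,0],[0,0,0],[0,0,0],[0,0,0],[0,0,0],[0,0,0],[0,0,0],[0,0,0],[0,0,0],[0,0,0],[0,0,0],[0,0,0],[0,0,0],[0,0,0]],"jaw":[-1,-1,-1,-1,-1,-1,-1,-1,-1,-1,-1,-1,-1,-1,-1]}'
cat > where.py <<'E'
from h import *
rows([])
s=snap("side"); Q=st(cloud(s).reshape(-1,3)).reshape(420,560,3)
# front (+y) face of housing and its top
f=(abs(Q[...,0])<.03)&(Q[...,1]>.0)&(Q[...,1]<.15)&(Q[...,2]>.03)&(Q[...,2]<.105)
for a,b in((.03,.05),(.05,.08),(.08,.105)):
    k=f&(Q[...,2]>a)&(Q[...,2]<b); print("face z",a,k.sum(),np.median(Q[k][:,1]).round(4))
t=(abs(Q[...,0])<.035)&(Q[...,1]>-.06)&(Q[...,1]<.15)&(Q[...,2]>.112)&(Q[...,2]<.135)
print("top",t.sum(),Q[t].min(0).round(3),Q[t].max(0).round(3),np.median(Q[t][:,2]).round(4))
E
python3 where.py
```

```text
t: 11.15
ee_pos: [0.4674, 0.0492, 0.0551]
ee_rot: [0.786, 0.562, 0.209, -0.149]
ft_force: [-2.8, -5.3, 1.9]
finger_gap: -0.0001
grip_force: 2.7
t 11.15 tip st [-0.0096  0.0136  0.0334] f [-2.8 -5.3  1.9] j [-0.35  0.18  2.19  0.68  0.91 -0.49]
face z 0.03 93 0.1011
face z 0.05 138 0.1014
face z 0.08 128 0.1012
top 764 [-0.035 -0.036  0.112] [0.035 0.104 0.135] 0.1188
```

The housing is upright with its face at y = 0.101, so about 10 mm remains. I'll finish the push and press lightly.

```bash
python3 -m jog '{"xyz":[[0.01,0,0.005],[0.02,0,0.01],[0.028,0,0.015],[0.034,0,0.018],[0.034,0,0.018]],"rot":[[0,0,0],[0,0,0],[0,0,0],[0,0,0],[0,0,0]],"jaw":[-1,-1,-1,-1,-1]}'
python3 where.py
python3 - <<'E'
from h import *
T=tool(90,30)
print("edge",.1814-.07)
# tip positions: back off, rise, then arc
L=[((-.008,.008,.035),T),((-.008,.008,.102),T)]
for ph in np.radians([0,7,14,21,28,35,42,49]):
    y=.1114-.080*np.cos(ph)+.092*np.sin(ph); z=.016+.080*np.sin(ph)+.092*np.cos(ph)
    L.append(((-.008,round(y-.0095,4),round(z-.0055,4)),T))
rows(L)
E
```

```text
t: 11.82
ee_pos: [0.4705, 0.0573, 0.0551]
ee_rot: [0.786, 0.564, 0.207, -0.147]
ft_force: [-11.3, -19.4, 10.5]
finger_gap: 0.0003
grip_force: 11.4
t 11.825 tip st [-0.0094  0.0221  0.0333] f [-11.3 -19.4  10.5] j [-0.33  0.18  2.19  0.68  0.9  -0.47]
face z 0.03 87 0.1095
face z 0.05 159 0.1091
face z 0.08 177 0.1086
top 768 [-0.035 -0.025  0.112] [0.035 0.112 0.135] 0.1188
edge 0.1114
t 11.875 tip st [-0.0094  0.0221  0.0333] f [-11.7 -19.1   9.8] j [-0.33  0.18  2.19  0.68  0.9  -0.47]
(-0.008, 0.008, 0.035) [-0.039  0.005 -0.028] [0.001 0.004 0.001]
(-0.008, 0.008, 0.102) [ 0.07   0.005 -0.223] [0.001 0.004 0.001]
(-0.008, np.float64(0.0219), np.float64(0.1025)) [ 0.112  0.005 -0.201] [0.001 0.004 0.001]
(-0.008, np.float64(0.0337), np.float64(0.1116)) [ 0.161  0.006 -0.208] [0.001 0.004 0.001]
(-0.008, np.float64(0.0465), np.float64(0.1191)) [ 0.21   0.006 -0.209] [0.001 0.004 0.001]
(-0.008, np.float64(0.0602), np.float64(0.1251)) [ 0.26   0.006 -0.204] [0.001 0.004 0.001]
(-0.008, np.float64(0.0745), np.float64(0.1293)) [ 0.308  0.006 -0.193] [0.001 0.004 0.001]
(-0.008, np.float64(0.0891), np.float64(0.1317)) [ 0.355  0.006 -0.176] [0.001 0.004 0.001]
(-0.008, np.float64(0.104), np.float64(0.1324)) [ 0.399  0.006 -0.154] [0.001 0.004 0.001]
(-0.008, np.float64(0.1188), np.float64(0.1312)) [ 0.44   0.006 -0.126] [0.001 0.004 0.001]
```

The force rose from 6 N to 22 N with the face at the plate edge and still vertical, so it has met the plate. I'll back off and rise for the tip.

```bash
python3 -m jog '{"xyz":[[-0.03,0,-0.02],[-0.055,0,-0.035],[-0.01,0,-0.12],[0.055,0.005,-0.23],[0.055,0.005,-0.23],[0.055,0.005,-0.23]],"rot":[[0,0,0],[0,0,0],[0,0,0],[0,0,0],[0,0,0],[0,0,0]],"jaw":[-1,-1,-1,-1,-1,-1]}'
python3 where.py
python3 - <<'E'
from h import *
T=tool(90,30)
L=[]
for ph in np.radians([0,5,10,15,20,25,30,35,40,45,50]):
    y=.1114-.080*np.cos(ph)+.092*np.sin(ph); z=.016+.080*np.sin(ph)+.092*np.cos(ph)
    L.append(((-.008,float(round(y-.0095,4)),float(round(z-.0055,4))),T))
rows(L)
E
```

```text
t: 12.62
ee_pos: [0.4656, 0.0415, 0.1231]
ee_rot: [0.786, 0.562, 0.209, -0.15]
ft_force: [-0.4, 0.1, 0.0]
finger_gap: -0.0001
grip_force: 0.0
t 12.625 tip st [-0.009   0.0058  0.1014] f [-0.4  0.1  0. ] j [-0.37  0.03  2.18  0.61  1.05 -0.39]
face z 0.03 89 0.1094
face z 0.05 138 0.1089
face z 0.08 127 0.1092
top 669 [-0.035 -0.018  0.112] [0.035 0.112 0.135] 0.1187
t 12.675 tip st [-0.0096  0.0059  0.1008] f [ 0.1  0.6 -0.1] j [-0.37  0.03  2.18  0.61  1.05 -0.39]
(-0.008, 0.0219, 0.1025) [0.049 0.005 0.022] [-0.     0.001 -0.001]
(-0.008, 0.0302, 0.1091) [0.084 0.005 0.016] [-0.     0.001 -0.001]
(-0.008, 0.0391, 0.115) [0.119 0.005 0.014] [-0.     0.001 -0.001]
(-0.008, 0.0484, 0.1201) [0.155 0.005 0.015] [-0.     0.001 -0.001]
(-0.008, 0.0582, 0.1243) [0.19  0.005 0.019] [-0.     0.001 -0.001]
(-0.008, 0.0683, 0.1277) [0.225 0.004 0.026] [-0.     0.001 -0.001]
(-0.008, 0.0786, 0.1302) [0.259 0.004 0.036] [-0.     0.001 -0.001]
(-0.008, 0.0891, 0.1317) [0.292 0.004 0.049] [-0.     0.001 -0.001]
(-0.008, 0.0998, 0.1324) [0.324 0.004 0.064] [-0.     0.001 -0.001]
(-0.008, 0.1104, 0.1321) [0.354 0.004 0.083] [-0.     0.001 -0.001]
(-0.008, 0.121, 0.1309) [0.383 0.004 0.104] [-0.     0.001 -0.001]
```

```bash
python3 -m jog '{"xyz":[[0.03,0.005,0.02],[0.05,0.005,0.02],[0.067,0.005,0.019],[0.084,0.005,0.016],[0.101,0.005,0.015],[0.119,0.005,0.014],[0.137,0.005,0.014],[0.155,0.005,0.015],[0.172,0.005,0.017],[0.19,0.005,0.019],[0.207,0.005,0.022],[0.225,0.005,0.026]],"rot":[[0,0,0],[0,0,0],[0,0,0],[0,0,0],[0,0,0],[0,0,0],[0,0,0],[0,0,0],[0,0,0],[0,0,0],[0,0,0],[0,0,0]],"jaw":[-1,-1,-1,-1,-1,-1,-1,-1,-1,-1,-1,-1]}'
python3 where.py; python3 -c "
from h import *
s=snap('side'); cv2.imwrite('pics/c.png',cv2.resize(s['color'][100:300,150:400],(750,600)))"
```

```text
t: 14.18
ee_pos: [0.4878, 0.1003, 0.1505]
ee_rot: [0.786, 0.561, 0.21, -0.15]
ft_force: [-0.9, -1.1, -1.1]
finger_gap: -0.0001
grip_force: 0.6
t 14.175 tip st [-0.0069  0.0687  0.1288] f [-0.9 -1.1 -1.1] j [-0.23  0.01  2.14  0.62  1.03 -0.23]
face z 0.03 38 0.1222
face z 0.05 58 0.1334
face z 0.08 44 0.1451
top 515 [-0.035  0.059  0.112] [0.035 0.148 0.135] 0.1233
```

View pics/c.png

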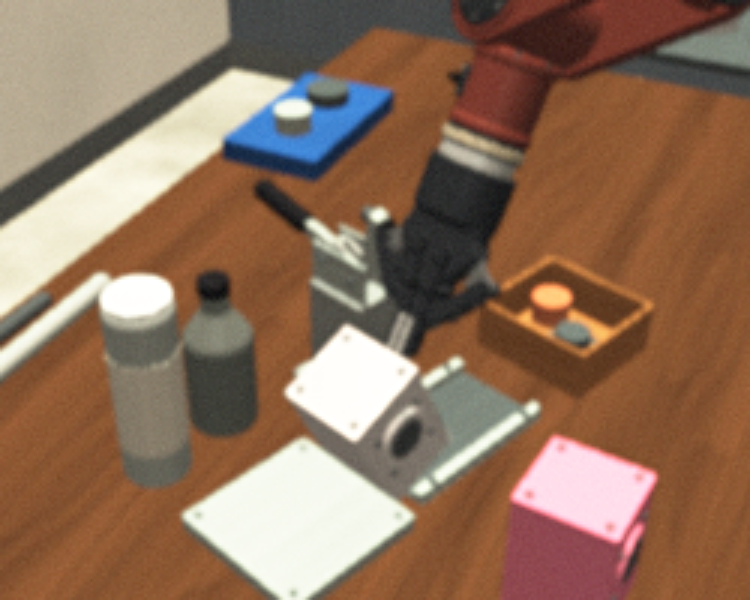

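The housing (360,400) is tipping cleanly about the plate edge, at about 25°. I'll carry it past balance at about 42°.

```bash
python3 -m jog '{"xyz":[[0.017,0,0.005],[0.034,0,0.01],[0.05,0,0.016],[0.067,0,0.023],[0.083,0,0.03],[0.099,0,0.038],[0.114,0,0.047],[0.129,0,0.057],[0.144,0,0.067],[0.158,0,0.078],[0.158,0,0.078],[0.158,0,0.078]],"rot":[[0,0,0],[0,0,0],[0,0,0],[0,0,0],[0,0,0],[0,0,0],[0,0,0],[0,0,0],[0,0,0],[0,0,0],[0,0,0],[0,0,0]],"jaw":[-1,-1,-1,-1,-1,-1,-1,-1,-1,-1,-1,-1]}'
python3 - <<'E'
from h import *
rows([])
s=snap("side"); cv2.imwrite('pics/d.png',cv2.resize(s['color'][100:300,150:400],(750,600)))
Q=st(cloud(s).reshape(-1,3))
k=(abs(Q[:,0])<.05)&(Q[:,1]>.09)&(Q[:,1]<.28)&(Q[:,2]>.03)&(Q[:,2]<.12)
q=Q[k]; t=q[abs(q[:,2]-.096)<.006]; print(len(q),len(t),t.min(0),t.max(0),np.median(t[:,2]))
E
```

```text
t: 15.78
ee_pos: [0.5048, 0.1498, 0.1536]
ee_rot: [0.786, 0.561, 0.209, -0.15]
ft_force: [-0.8, -1.0, -0.5]
finger_gap: 0.0002
grip_force: 0.0
t 15.775 tip st [-0.0067  0.121   0.1319] f [-0.8 -1.  -0.5] j [-0.11  0.04  2.1   0.63  0.98 -0.13]
1951 1016 [-0.040137    0.09007853  0.09002135] [0.04553544 0.19770874 0.09831017] 0.09461005597663279
```

View pics/d.png

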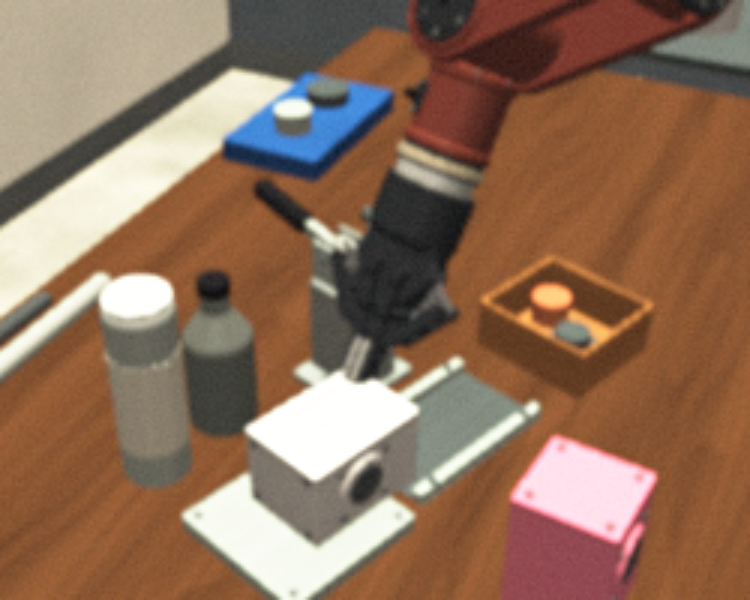

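The housing lies flat on the plate at (335,450), with the arm clear above it. It settled somewhat back towards the rails, so I'll retreat and measure the offset from the top.

```bash
python3 -m jog '{"xyz":[[0,0,-0.1],[-0.05,0,-0.3],[-0.1,0.2,-0.5],[-0.1,0.4,-0.5],[-0.1,0.5,-0.5],[-0.1,0.5,-0.5]],"rot":[[0,0,0],[0,0,0],[0,0,0],[0,0,0],[0,0,0],[0,0,0]],"jaw":[-1,-1,-1,-1,-1,-1]}'
python3 - <<'E'
from h import *
rows([])
for n in("top","side"):
    Q=st(cloud(snap(n)).reshape(-1,3))
    t=Q[(abs(Q[:,0])<.06)&(Q[:,1]>.04)&(Q[:,1]<.28)&(abs(Q[:,2]-.096)<.006)]
    r=cv2.minAreaRect((t[:,:2]*1000).astype(np.float32)); A_=np.c_[t[:,:2],np.ones(len(t))]
    print(n,len(t),r,np.median(t[:,2]),"slopes",np.linalg.lstsq(A_,t[:,2],rcond=None)[0][:2].round(3))
E
```

```text
t: 16.58
ee_pos: [0.6165, 0.0039, 0.2686]
ee_rot: [0.787, 0.561, 0.21, -0.149]
ft_force: [-0.9, 0.4, -0.8]
finger_gap: -0.0001
grip_force: 0.0
t 16.575 tip st [0.1461 0.0188 0.247 ] f [-0.9  0.4 -0.8] j [-0.34  0.15  1.73  0.54  1.3  -0.17]
top 1618 ((2.9643936157226562, 136.87374877929688), (83.80435180664062, 119.96146392822266), 0.05317596346139908) 0.09625968941639766 slopes [ 0.001 -0.   ]
side 1129 ((3.0967445373535156, 137.03851318359375), (121.79276275634766, 87.10625457763672), 89.13368225097656) 0.09455585836007273 slopes [ 0.001 -0.001]
```

The housing is flat (84 x 120 mm footprint, top at 0.096) and sits −44 mm from the plate's centre along y, +2 mm in x. That is inside the 55 mm limit by 10 mm, and the measured outline matches its true size. One last check of the handle and the other things, then I hand in.

Run:
```python
from h import *
Q=st(cloud(snap("side")).reshape(-1,3))
q=Q[(Q[:,0]>.19)&(Q[:,0]<.27)&(abs(Q[:,1])<.015)&(Q[:,2]>.12)&(Q[:,2]<.2)]
print("handle",len(q),q.max(0).round(3))
a=np.load("side0.npz")["c"]; b=env.snapshot("side")["color"]
hs=lambda P,z0,z1,c:np.median(P[(np.linalg.norm(P[:,:2]-c,axis=1)<.06)&(P[:,2]>z0)&(P[:,2]<z1)],0)
P0=np.load("side0.npz")["P"].reshape(-1,3); P1=cloud(snap("side")).reshape(-1,3)
for n,z0,z1,c in(("can",.17,.2,(.686,.203)),("bottle",.08,.165,(.669,.118)),("flange",.03,.06,(.574,-.119)),("bin",.045,.06,(.4155,-.135))):
    print(n,hs(P0,z0,z1,c).round(4),hs(P1,z0,z1,c).round(4))
```

```text
handle 124 [0.252 0.014 0.175]
can [0.6802 0.2134 0.1878] [0.6802 0.2141 0.1878]
bottle [0.6606 0.1315 0.1113] [0.6602 0.1312 0.1113]
flange [ 0.5718 -0.1197  0.0499] [ 0.5721 -0.111   0.0487]
bin [ 0.4084 -0.1864  0.0513] [ 0.4122 -0.1842  0.0502]
```

```bash
python3 -c "
from h import *
print(env.job_done())"
```

```text
the job is handed in; nothing more can be done
None
```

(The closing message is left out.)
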